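Fit the keyed operating handle to the switch unit and hold it pressed in

ROBOT

A 6-joint arm with a two-finger parallel gripper is mounted at the origin on the work surface. World frame = base frame: x ahead of the robot, y to its left, z up, the work surface at z = 0. Lengths are in m, angles in degrees, forces in N, time in s.
With the tool pointing down it reaches from about 0.275 to 0.825 m from the base axis. Payload 5.2 kg.
Tool frame: the origin (TCP) lies at the very end of the fingers, on their centre line; the grasp point (between the pads) lies 19 mm behind it; z points along the fingers, x is the direction in which the jaws open and shut, and the axes are right-handed (so a half turn about z gives the same grasp; the last joint's range is limited). The gripper opens to 93 mm and grips with 3 to 60 N. Pads are 15 mm wide; open, the fingers measure 128 mm over their backs; the gripper's body (75 mm by 188 mm) begins 65 mm behind the grasp point.
Start: joints at [-88.281, 14.817, 87.949, -0, 77.235, -11.62], TCP at [0.127, -0.535, 0.19] pointing down, gripper open.
Joint ranges: [-179.93, 179.93], [-52.35, 119.4], [10.71, 147.94], [-69.91, 249.91], [12.55, 155.21], [-178.61, 178.61]. Speed limits (degrees/s): [147.25, 147.25, 180, 180, 180, 180].

INTERFACE

Orientations are given as a 3x3 rotation matrix whose columns are the frame's x, y, z axes.
In Python, from cell import env gives the robot as it stands. Calls block until the motion is done:
- env.move_to(position, orientation): joint-space move of the TCP to a pose.
- env.servo_line(position, frame=None, max_speed=0.15, guard=None): straight line of the TCP; frame=None keeps the orientation; max_speed is the mean speed in m/s. With guard (N) it stops when the force on the tool has changed by that much, and returns True; else False.
- env.goto_joints(angles): joint-space move.
- env.release() and env.close_gripper(squeeze=None): open the fingers fully, or close them until they stop; squeeze is the grip in N (None keeps the last).
- env.dwell(seconds).
- env.inverse_kinematics(position, orientation): joint angles nearest the present ones, or None.
- env.get_state(): the state.
- env.snapshot(name): name is "scene" or "top"; returns the picture (384x512x3 uint8, red, green, blue); there is no depth.
- env.camera_params(name): a dict with "mtx" (3x3 intrinsics, pixels), "k1" (the pictures are not rectified: a ray, as slopes to the right and down, at radius r is drawn at 1 + k1 r^2 times it, then the intrinsics apply), "xyz" and "rotation" of the camera in the world. Camera axes: x right, y down, z forward; pixel columns grow to the right and rows downward; lengths in m; the calibration is good to about 2 mm. A picture is of the moment at which its call begins. camera_params takes no time and is no camera call.
A pose or a line that the arm cannot do raises env.MotionError and nothing moves.
- env.job_done(): hands the job in, once; it reports no verdict.
The state is a dict: "t": time; "q": joint angles; "joint_vel": joint speeds; "joint_torque": joint torques, N m; "position": TCP position; "eef_rot": TCP orientation; "contact_force": force on the tool from outside, world axes, zero at the start; "torque": the same for the moment, N m; "opening": finger opening in m.
Only numpy, scipy, OpenCV 4.12 (cv2) and the standard library are available. Lean on these libraries where they do the work, as an engineer would, in place of code of your own. Each camera call takes 0.05 s, during which the arm holds its last target.

TASK

Turn the dial on the grey switch unit fully anticlockwise to its stop. Then take the handle with the pointed bar grip out of its holder, put its shaft into the unit's coupling, turn it until the key slips into the keyway, and push it fully home so that its flange sits on the coupling and presses the sprung coupling about halfway down. Finish while still gripping the handle and holding it pushed down like that; leave the spare handle, bottle and mug alone.

Things in the scene. Friction and masses are not known exactly. Their poses are not given: they have to be found in the camera images.
- unit: Fixed grey switch unit lying on the table, a box 180 (its x) x 280 (its y) x 75 mm high. Origin: centre of its underside. Its x axis points roughly away from the robot. The dial stands on its top at (-10, +75) mm, the coupling sits in its top at (-10, -70) mm.
- dial (a joint): Angle of the dial, rad. 0 is the fully anticlockwise end stop (seen from above); it grows clockwise, at most 2.2. Starts between 0.7 and 1.3. Friction of about 0.03 N m, stays where it is left.
- dial_grip (a point): Point on the dial's upright axis at the height to grip, 112 mm above the table. The dial is a grey disc of 44 mm diameter with an upright bar grip across it, 42 mm long, 14 mm thick, its top 7 mm above and its foot 23 mm below this point. The point's x axis runs along the bar; at 0 rad the bar lies along the unit's x axis.
- coupling_mouth (a point): Centre of the coupling's mouth, at rest 87 mm above the table; it moves down with the ring, axes as the unit's. The coupling is an upright steel ring, 56 mm outer diameter, 36 mm tall, with a round 18.6 mm through bore and a keyway: a slot 9 mm wide from the bore out to 18.5 mm from the axis, full height. The keyway points anywhere within 0.6 rad of the unit's x axis (not shown by this point).
- coupling (a joint): How far the coupling ring is pressed down on its spring, m: 0 at rest (up), at most 0.010. It starts to move at about 8 N, then 0.8 N more per mm; it springs back up when released, also around the key when the key comes over the keyway. There is free depth below it for the shaft. Turning the ring takes about 0.8 N m.
- handle: Loose operating handle, about 0.2 kg, 92 mm tall, upright in its holder, hung on its flange. Origin: centre of the shaft's lower end; z up the shaft. Steel shaft 16 mm diameter from 0 to 42 mm (lowest 5 mm tapered to 11 mm); key 6 mm wide on its +x side, out to 16 mm from the axis, from 14 to 42 mm height; flange 50 mm diameter at 42 to 47 mm. Its x starts within 0.6 rad of world x.
- handle_bar (a point): Middle of the handle's black bar grip, on the shaft's axis, 78 mm above its lower end; axes as the handle's. The bar is 28 mm high (64 to 92 mm), 20 mm thick (y), from x = -28 mm to a pointed nose at +34 mm; the flat sides end at +24 mm. The nose points the same way as the key. Below it an 18 mm neck down to the flange.
- holder_a: Fixed black tube on a foot, 54 mm outer diameter, 36 mm bore, 50 mm tall, foot 68 mm; holds the handle, whose origin starts 8 mm above the table. Origin: centre of its underside.
- spare: Loose spare handle to leave alone, in a like holder: square shaft, the same flange, a round black grip of 42 mm diameter from 64 to 90 mm above its lower end. Origin: centre of the shaft's lower end.
- bottle: Clear bottle with a white cap, 64 mm diameter, 190 mm tall, to leave alone. Origin: centre of its underside.
- mug: White mug, 80 mm diameter, 90 mm tall, to leave alone. Origin: centre of its underside.
Not all that is in view belongs to the job. Leave any white look-alike of the handle alone.

How it is judged (in metres and radians):
On the way, in this order (a step that is already met when the one before it is completed fails the run):
1. the dial is at its anticlockwise stop (within 0.08 rad) (value of joint dial below 0.08 rad), for 0.2 s.
2. the handle is lifted clear of its holder, the dial still at its stop (height (world z) of handle above 0.055 m and horizontal distance between handle and coupling_mouth above 0.03 m and value of joint dial below 0.08 rad), for 0.1 s.
At the end, for the whole second after the job is handed in: Dial within 0.08 rad of its stop; handle upright (0.1 rad) in the coupling, lower end at least 39.5 mm below the ring's mouth and within 4 mm of its axis (key in keyway); ring held down at least 2 mm; fingers gripping the handle (over 2 N); handle at rest (under 20 mm/s) (value of joint dial below 0.08 rad and z of handle in the frame of coupling_mouth below -0.0395 m and horizontal distance between handle and coupling_mouth below 0.004 m and angle between handle's own z axis and vertical below 0.1 rad and value of joint coupling above 0.002 m and contact force between the fingers and handle above 2 N and linear speed of handle below 0.02 m/s); the arm keeps its last pose, push and grip.
It fails at once if the spare handle is displaced by more than 30 mm or pulled out (distance of spare from where it was at the start of the episode above 0.03 m).
It fails at once if the bottle or mug is displaced by more than 40 mm (distance of any of bottle, mug from where it was at the start of the episode above 0.04 m).
It fails at once if the bottle or mug is tipped over (angle between any of bottle, mug's own z axis and vertical above 0.6 rad).
It also fails if it takes over 67 s, if anything falls off the work surface, if the arm or the gripper's body presses on something with over 40 N, if the wrist force passes 120 N, or if a joint passes its speed limit or range.

## Working session

There is one attempt and no reset: what is moved stays moved. The work goes in short steps, each a Python script; the robot and the scene stay as the last script left them, time stands still between calls to the robot, and variables do not carry over. Pictures are saved under pics/ and viewed, and the job is handed in when it is done.

```bash
mkdir -p pics; ls
python3 - <<'E'
from cell import env
import cv2
for n in ("scene","top"):
    im=env.snapshot(n); cv2.imwrite(f"pics/{n}0.png",im[:,:,::-1]); p=env.camera_params(n); print(n,p)
    cv2.imwrite(f"pics/{n}0b.png",cv2.resize(im[:,:,::-1],(800,600),interpolation=cv2.INTER_CUBIC))
s=env.get_state(); print(s)
E
```

```text
pics
scene {'mtx': array([[399.31795025,   0.        , 252.76371382],
       [  0.        , 399.31795025, 190.66542439],
       [  0.        ,   0.        ,   1.        ]]), 'k1': -0.0742950269654884, 'xyz': array([1.19280083, 0.32105276, 0.90613359]), 'rotation': array([[-0.40592763,  0.72377887, -0.5580026 ],
       [ 0.91388037,  0.32597351, -0.24199986],
       [ 0.00673968, -0.60818205, -0.79376896]])}
top {'mtx': array([[499.94819709,   0.        , 255.39434326],
       [  0.        , 499.94819709, 195.82643042],
       [  0.        ,   0.        ,   1.        ]]), 'k1': -0.2243610396820092, 'xyz': array([0.35568168, 0.08960575, 1.53635211]), 'rotation': array([[ 0.01495078, -0.98273673,  0.1844044 ],
       [-0.99972746, -0.01799908, -0.01486759],
       [ 0.01793004, -0.18413186, -0.982738  ]])}
{'t': 0.1, 'q': array([-8.82802814e+01,  1.48552358e+01,  8.80048569e+01,  1.27626544e-03,
        7.72363123e+01, -1.16188537e+01]), 'joint_vel': array([ 0.06211162, -0.09139794, -0.11989874,  0.07402996,  0.05988099,
        0.02237264]), 'joint_torque': array([ 2.35902859e-03, -4.38212872e+01, -2.84645784e+01,  7.20171863e-02,
        3.62436986e-02, -5.38574830e-05]), 'position': array([ 0.12690901, -0.53459253,  0.18889912]), 'eef_rot': array([[ 2.30700013e-01, -9.73024924e-01, -2.87799639e-05],
       [-9.73023536e-01, -2.30699734e-01,  1.68247904e-03],
       [-1.64373357e-03, -3.60144355e-04, -9.99998584e-01]]), 'contact_force': array([-0.97547689, -0.0638077 , -0.35831987]), 'torque': array([ 0.02219257, -0.01350932, -0.00101252]), 'opening': 0.09290102337392388}
```

View pics/scene0b.png

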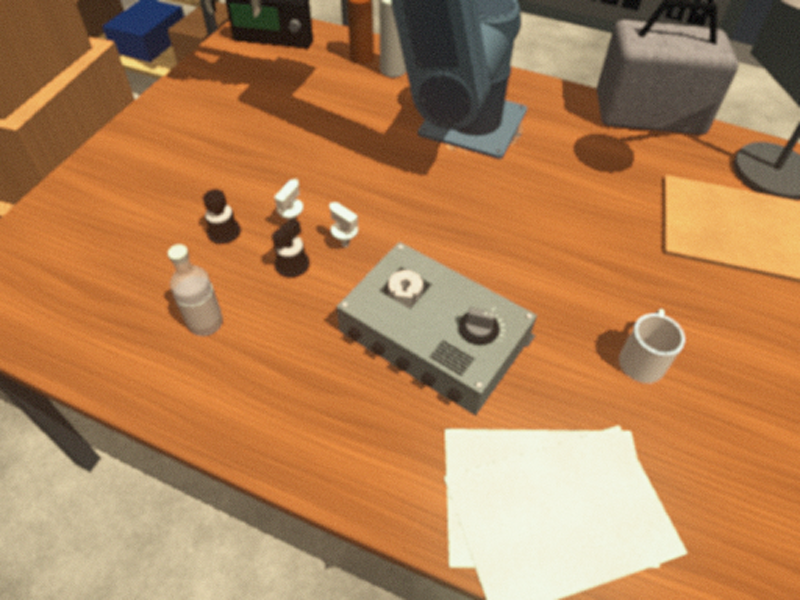

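View pics/top0b.png

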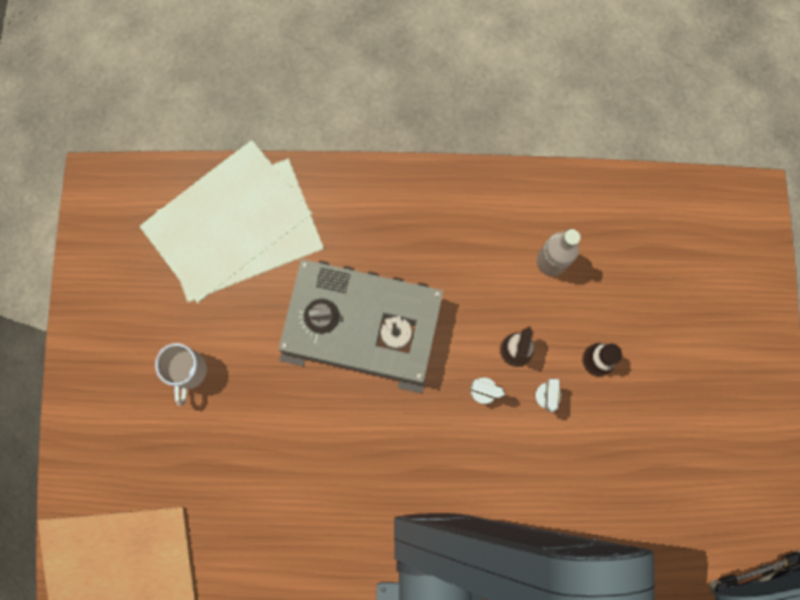

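The scene view shows the unit at about (437,325), with the dial at (480,325) and the coupling at (405,287). The black handle is at (290,245), with the spare to its left at (217,215). Two white look-alikes stand at (290,200) and (343,220). In the top view the handle is at (520,345), the spare at (603,358), the dial at (322,316) and the coupling at (397,332). I'll zoom in next.

```bash
cat > h.py <<'E'
from cell import env
import numpy as np, cv2
def ray(n,px):
    p=env.camera_params(n)
    u=cv2.undistortPoints(np.array(px,float).reshape(-1,1,2),p["mtx"],np.array([p["k1"],0,0,0.]),).reshape(-1,2)
    d=np.c_[u,np.ones(len(u))]@p["rotation"].T
    return p["xyz"],d
def onz(n,px,z):
    o,d=ray(n,px); s=(z-o[2])/d[:,2]; return (o+d*s[:,None])[:,:2]
def proj(n,P):
    p=env.camera_params(n); R=p["rotation"]; P=np.atleast_2d(np.array(P,float))
    rv=cv2.Rodrigues(R.T)[0]
    return cv2.projectPoints(P,rv,-R.T@p["xyz"],p["mtx"],np.array([p["k1"],0,0,0.]))[0].reshape(-1,2)
def crop(im,x0,x1,y0,y1,s,f):
    cv2.imwrite(f,cv2.resize(im[y0:y1,x0:x1],None,fx=s,fy=s,interpolation=cv2.INTER_CUBIC))
E
python3 - <<'E'
from h import *
t=cv2.imread("pics/top0.png"); s=cv2.imread("pics/scene0.png")
crop(t,170,290,160,255,6,"pics/c1.png")
crop(t,295,415,200,275,6,"pics/c2.png")
crop(s,205,350,145,265,5,"pics/c3.png")
crop(s,120,240,105,185,6,"pics/c4.png")
E
```

```text
(no output)
```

View pics/c1.png

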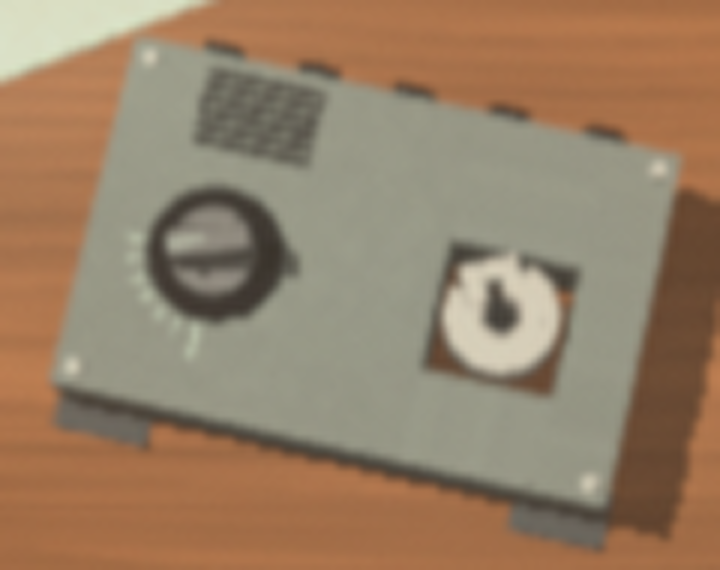

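View pics/c2.png

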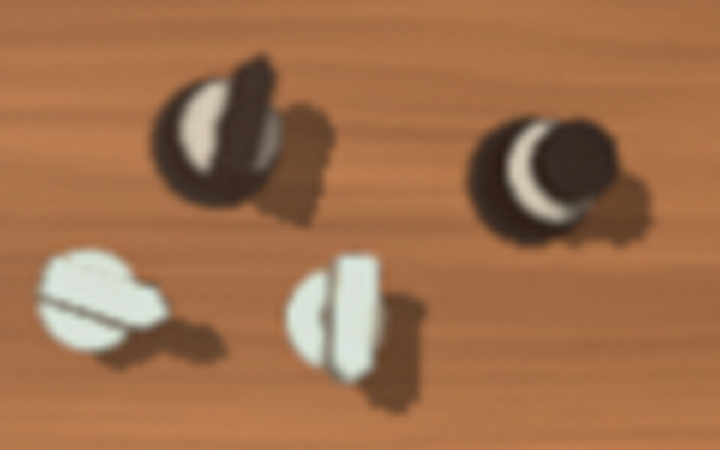

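View pics/c3.png

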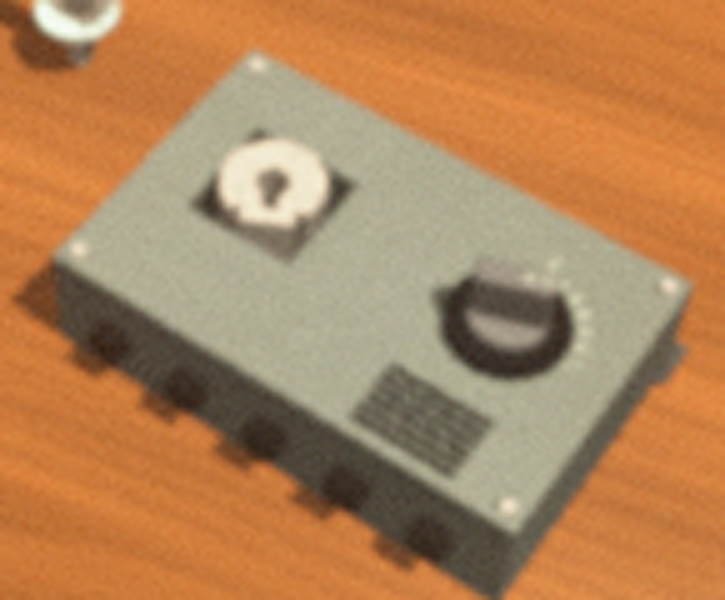

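View pics/c4.png

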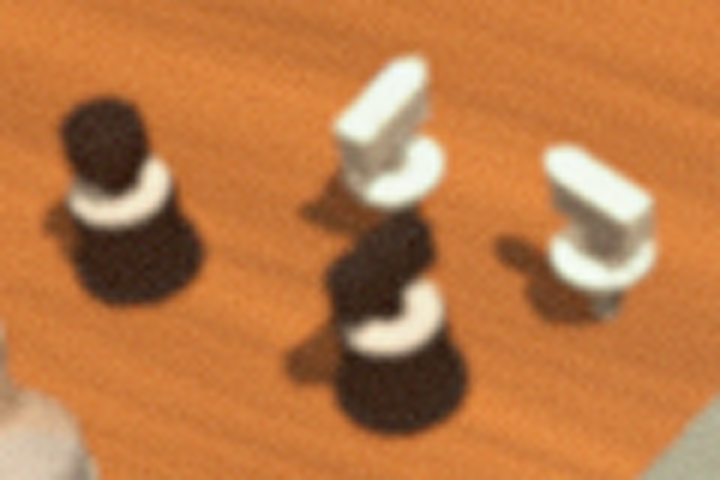

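```bash
cat > m1.py <<'E'
from h import *
t=cv2.imread("pics/top0.png"); s=cv2.imread("pics/scene0.png")
def unit(n,im,box):
    hsv=cv2.cvtColor(im,cv2.COLOR_BGR2HSV); x0,x1,y0,y1=box
    m=np.zeros(im.shape[:2],np.uint8)
    lo=((hsv[...,1]<70)&(hsv[...,2]>110 if n=="scene" else (hsv[...,1]<70)&(hsv[...,2]>110)&(hsv[...,2]<190))).astype(np.uint8)*255
    m[y0:y1,x0:x1]=lo[y0:y1,x0:x1]
    m=cv2.morphologyEx(m,cv2.MORPH_OPEN,np.ones((3,3)))
    c=max(cv2.findContours(m,cv2.RETR_EXTERNAL,cv2.CHAIN_APPROX_NONE)[0],key=cv2.contourArea)
    w=onz(n,c.reshape(-1,2),0.075)
    r=cv2.minAreaRect((w*1000).astype(np.float32)); print(n,r,"corners",cv2.boxPoints(r).round(1).tolist())
    v=im.copy(); cv2.drawContours(v,[c],-1,(0,0,255),1); return v
v=unit("top",t,(175,290,160,250)); crop(v,170,290,160,255,6,"pics/u1.png")
v=unit("scene",s,(205,350,145,265)); crop(v,205,350,145,265,5,"pics/u2.png")
E
python3 m1.py
```

```text
top ((603.2664184570312, 139.67478942871094), (280.2040710449219, 181.64479064941406), 78.38629150390625) corners [[486.1000061035156, 20.700000762939453], [664.0, -15.800000190734863], [720.4000244140625, 258.6000061035156], [542.5, 295.20001220703125]]
scene ((606.4821166992188, 141.99444580078125), (280.602294921875, 178.81011962890625), 78.38982391357422) corners [[490.70001220703125, 22.600000381469727], [665.7999877929688, -13.399999618530273], [722.2999877929688, 261.3999938964844], [547.0999755859375, 297.3999938964844]]
```

The unit measures 280 × 180 mm in both views, with a yaw of -11.6° in each and centres 3.5 mm apart. Next I'll measure the coupling ring, keyway, dial and handle.

```bash
cat > m2.py <<'E'
from h import *
t=cv2.imread("pics/top0.png"); s=cv2.imread("pics/scene0.png")
C=np.array([.6049,.1408]); a=np.radians(-11.61); R=np.array([[np.cos(a),-np.sin(a)],[np.sin(a),np.cos(a)]])
for nm,u in (("dial",(-.01,.075)),("coup",(-.01,-.07))): print(nm,C+R@np.array(u))
def ringm(n,im,box,z,D,lo):
    x0,x1,y0,y1=box; hsv=cv2.cvtColor(im,cv2.COLOR_BGR2HSV); m=np.zeros(im.shape[:2],np.uint8)
    m[y0:y1,x0:x1]=((hsv[...,2]>lo)*255)[y0:y1,x0:x1]
    c=max(cv2.findContours(m,cv2.RETR_EXTERNAL,cv2.CHAIN_APPROX_NONE)[0],key=cv2.contourArea)
    w=onz(n,c.reshape(-1,2),z)*1000
    h=cv2.convexHull(w.astype(np.float32)); e=cv2.minEnclosingCircle(h); print(n,"ring",e, "ell",cv2.fitEllipse(h))
    # keyway: dark pixels within ring's hull
    mm=np.zeros_like(m); cv2.fillPoly(mm,[cv2.convexHull(c)],255); mm=cv2.erode(mm,np.ones((3,3)),iterations=3)
    d=np.argwhere((mm>0)&(hsv[...,2]<130))[:,::-1]
    wd=onz(n,d,z)*1000-np.array(e[0]); wt=(200-hsv[d[:,1],d[:,0],2]).astype(float)
    cm=(wd*wt[:,None]).sum(0)/wt.sum(); print("dark n",len(d),"cm",cm, "yaw",np.degrees(np.arctan2(cm[1],cm[0])))
    r=np.hypot(*wd.T); far=wd[(r>11)]; f=far.mean(0); print("far",f,np.degrees(np.arctan2(f[1],f[0])),len(far))
ringm("top",t,(238,268,198,228),.087,56,165)
ringm("scene",s,(244,276,168,194),.087,56,190)
# dial bar grayscale print
g=cv2.cvtColor(t,cv2.COLOR_BGR2GRAY); print(g[190:216,192:222])
E
python3 m2.py
```

```text
dial [0.61019827 0.216278  ]
coup [0.58101718 0.07424468]
top ring ((580.4720458984375, 74.04574584960938), 29.185585021972656) ell ((579.6866455078125, 74.03620910644531), (55.103858947753906, 57.276039123535156), 95.9232177734375)
dark n 28 cm [0.98636615 0.62025764] yaw 32.162955668778004
far [11.59610433  4.05177238] 19.259826501123317 3
scene ring ((578.9664916992188, 72.8079605102539), 30.69001579284668) ell ((578.6522827148438, 72.80020904541016), (58.2001838684082, 59.802162170410156), 109.65760803222656)
dark n 8 cm [3.60870522 3.02443607] yaw 39.966188829160295
far [11.20326583  4.47560044] 21.776248944717207 1
[[152 151 151 152 152 151 152 152 151 149 147 144 135 133 133 134 143 146
  150 152 152 151 150 151 151 152 153 153 152 151]
 [151 151 152 152 151 151 151 148 141 126 116 109 100  96  96  98 108 118
  132 144 148 150 151 150 151 152 153 152 151 151]
 [151 151 152 152 152 151 143 126 108  90  77  72  68  67  66  68  70  80
   97 115 129 143 150 151 151 152 152 152 151 150]
 [152 152 152 153 152 144 123  94  74  66  63  64  69  71  70  65  62  63
   67  77  95 118 143 
[... 2079 characters left out ...]
 62  63  62  60  59  59
   59  59  68  93 129 148 151 150 150 151 151 152]
 [148 148 150 157 168 157 131 101  75  63  59  59  60  59  59  58  59  60
   60  72  99 128 148 153 152 151 150 151 151 150]
 [148 147 149 160 171 161 148 139 113  91  81  73  69  63  62  70  79  84
   86 102 131 149 154 154 153 152 151 151 150 150]
 [149 148 148 154 159 155 157 166 147 133 133 119 106  92  92 108 124 130
  131 137 149 153 154 153 152 152 151 151 150 151]
 [149 148 148 150 149 151 159 165 153 156 171 156 140 132 132 139 146 150
  149 149 151 152 152 152 152 152 151 150 150 150]
 [149 147 147 149 148 150 157 155 151 159 180 163 150 149 148 149 150 151
  152 149 150 149 150 151 152 151 150 150 150 150]]
```

Run:
```python
from h import *
t=cv2.imread("pics/top0.png"); s=cv2.imread("pics/scene0.png")
crop(t,188,226,184,220,16,"pics/d1.png");crop(s,285,325,190,225,16,"pics/d2.png")
crop(t,236,272,196,228,18,"pics/d3.png");crop(s,242,278,166,198,18,"pics/d4.png")
```

```text
(no output)
```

View pics/d1.png

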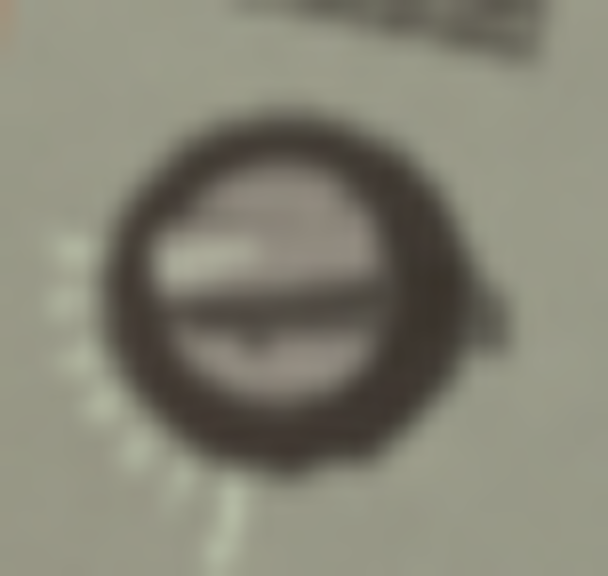

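View pics/d2.png

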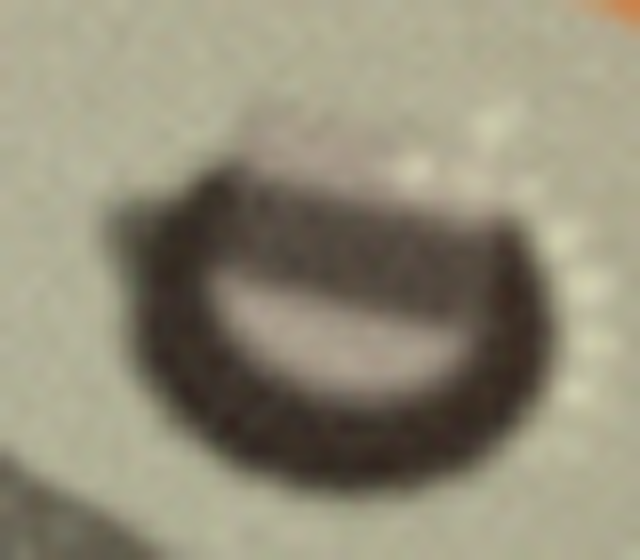

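View pics/d3.png

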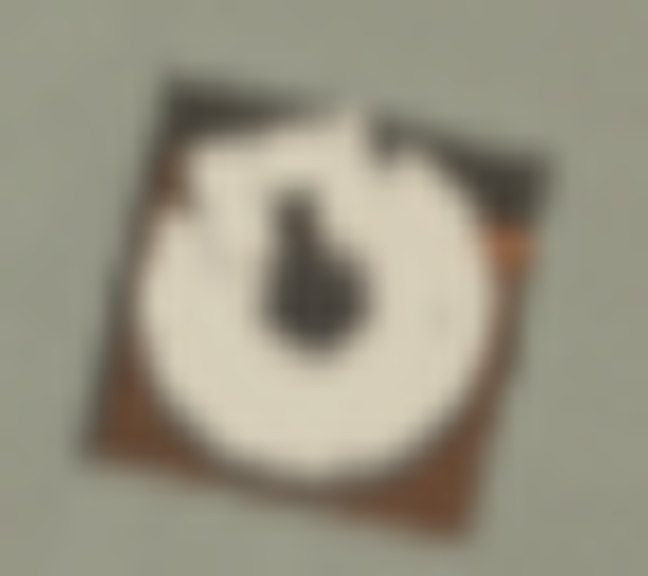

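View pics/d4.png

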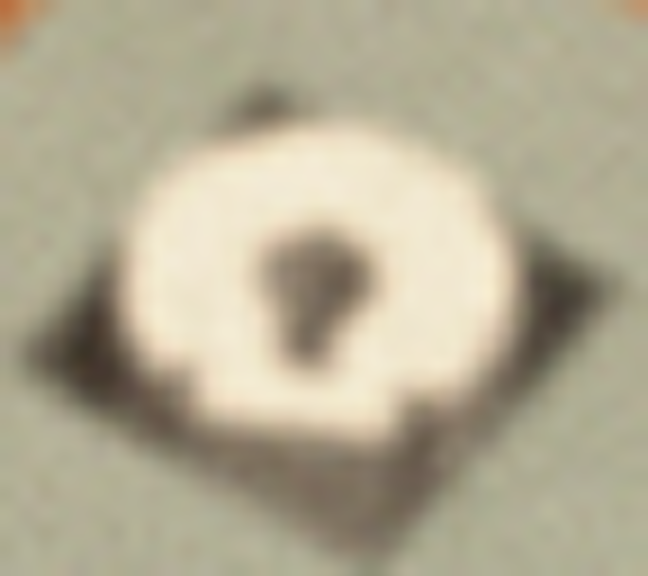

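```bash
cat > m3.py <<'E'
from h import *
def pts(n,pp,z,x0,y0,s):
    p=np.array(pp,float); p=np.c_[(p[:,0]+.5)/s-.5+x0,(p[:,1]+.5)/s-.5+y0]; return onz(n,p,z)*1000
def yaw(a): d=a[1]-a[0]; return np.degrees(np.arctan2(d[1],d[0])),np.hypot(*d)
for nm,n,pp,o in (("key","top",[(317,305),(296,195)],(236,196,18)),("box","top",[(317,305),(283,150)],(236,196,18)),("key","scene",[(316,270),(304,362)],(242,166,18)),("box","scene",[(316,270),(298,392)],(242,166,18))):
    w=pts(n,pp,.087,*o); print(nm,n,w.round(1).tolist(),yaw(w))
for nm,n,pp,z,o in (("near top edge","top",[(158,297),(390,275)],.119,(188,184,16)),("foot edge","top",[(180,322),(385,298)],.089,(188,184,16)),("far top","scene",[(245,182),(512,217)],.119,(285,190,16)),("foot","scene",[(212,273),(465,327)],.089,(285,190,16)),
  ("skirt","top",[(108,290),(468,290),(285,115),(285,470)],.079,(188,184,16))):
    w=pts(n,pp,z,*o); print(nm,n,w.round(1).tolist(),yaw(w))
# handle
o2=(295,200,6);o4=(120,105,6)
for nm,n,pp,z,o in (("R edge","top",[(252,175),(275,75)],.100,o2),("L edge","top",[(218,170),(238,75)],.1,o2),("holder top L,R,bot","top",[(150,140),(277,140),(213,208)],.05,o2)):
    w=pts(n,pp,z,*o); print(nm,w.round(1).tolist(),yaw(w))
E
python3 m3.py
python3 - <<'E'
from h import *
t=cv2.imread("pics/top0.png"); s=cv2.imread("pics/scene0.png")
crop(t,316,348,206,238,18,"pics/e1.png");crop(s,168,204,136,180,13,"pics/e2.png")
E
```

```text
key top [[577.9, 73.5], [596.0, 77.3]] (np.float64(11.594478302811137), np.float64(18.4764994051862))
box top [[577.9, 73.5], [603.4, 79.5]] (np.float64(13.144168884180079), np.float64(26.198573044275662))
key scene [[579.4, 72.8], [595.8, 78.1]] (np.float64(17.608579787503157), np.float64(17.255216705963843))
box scene [[579.4, 72.8], [601.2, 79.5]] (np.float64(16.857213575806018), np.float64(22.84464985005295))
near top edge top [[600.2, 234.9], [605.0, 193.2]] (np.float64(-83.44181023206468), np.float64(42.02386677070526))
foot edge top [[600.8, 233.8], [606.0, 196.2]] (np.float64(-82.1612206140873), np.float64(37.974134741193055))
far top scene [[621.1, 198.6], [610.6, 238.0]] (np.float64(104.91131129807734), np.float64(40.78248919799009))
foot scene [[618.0, 195.2], [611.5, 234.9]] (np.float64(99.31747798496103), np.float64(40.15491250362782))
skirt top [[608.3, 248.4], [609.5, 181.6], [641.9, 216.6], [575.2, 214.4]] (np.float64(-88.93249937804097), np.float64(66.82204366712124))
R edge [[531.9, -170.4], [581.2, -182.4]] (np.float64(-13.65056365444911), np.float64(50.81612906971614))
L edge [[534.1, -153.6], [581.0, -164.0]] (np.float64(-12.464682418770218), np.float64(47.992751243948504))
holder top L,R,bot [[555.0, -127.6], [555.9, -192.4], [521.1, -159.4]] (np.float64(-89.22140551482478), np.float64(64.77436648281152))
```

View pics/e1.png

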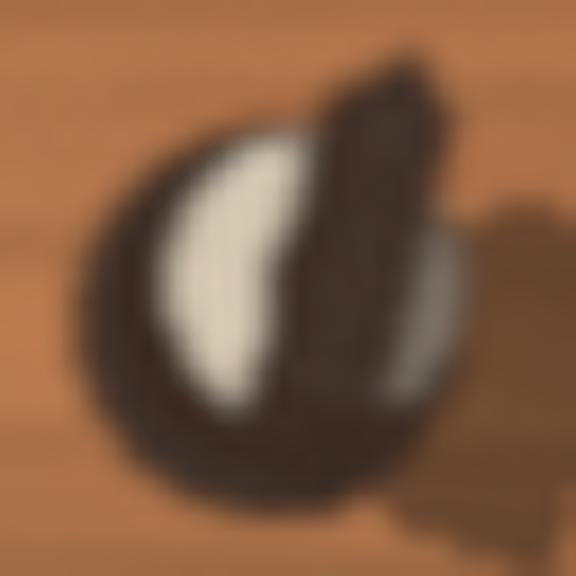

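View pics/e2.png

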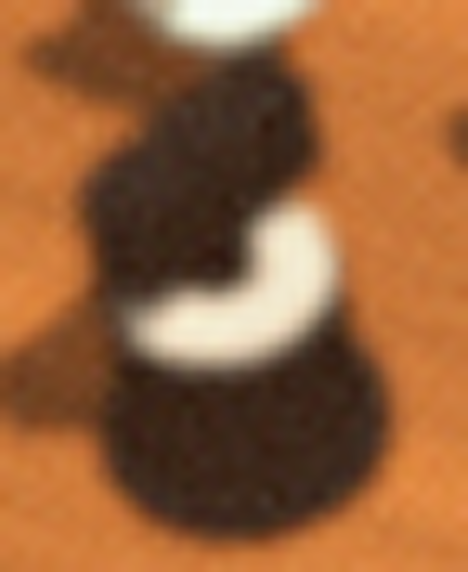

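```bash
cat > m4.py <<'E'
from m3 import pts,yaw
from h import *
print("----")
e1=(316,206,18);e2=(168,136,13)
w=pts("top",[(155,282),(473,282),(290,125)],.055,*e1);print("flange LR",w.round(1).tolist(),yaw(w),(w[0]+w[1])/2, w[2]-[25,0])
w=pts("top",[(412,48),(322,118),(450,125),(392,385)],.1,*e1);print("nose, shoulderR, tailR",w.round(1).tolist(),yaw(w[2:]))
# flange scene: right edge, bottom edge
w=pts("scene",[(340,250),(215,368)],.055,*e2);print("scene flange R,bottom",w.round(1).tolist())
w=pts("scene",[(92,185),(262,60),(315,110)],.1,*e2);print("scene",w.round(1).tolist())
c=np.array([[.5555,-.164,.055]]);print(proj("scene",c),proj("top",c))
# fit flange rim by color in both
for n,f,x0,x1,y0,y1,z in (("top","pics/top0.png",318,343,208,232,.055),("scene","pics/scene0.png",175,197,150,166,.055)):
    im=cv2.imread(f); hsv=cv2.cvtColor(im,cv2.COLOR_BGR2HSV); m=np.zeros(im.shape[:2],np.uint8)
    m[y0:y1,x0:x1]=((hsv[...,1]<110)&(hsv[...,2]>95))[y0:y1,x0:x1]*255
    q=np.argwhere(m>0)[:,::-1]; ww=onz(n,q,z)*1000; print(n,len(q),cv2.minEnclosingCircle(ww.astype(np.float32)))
E
python3 m4.py | sed -n '/----/,$p'
```

```text
----
flange LR [[559.8, -140.8], [560.5, -194.8], [586.7, -163.9]] (np.float64(-89.21197941549043), np.float64(53.98557421021451)) [ 560.16432553 -167.7842375 ] [ 561.7052057  -163.92901071]
nose, shoulderR, tailR [[592.7, -176.6], [580.9, -161.5], [580.1, -182.7], [537.3, -172.6]] (np.float64(166.71221567784403), np.float64(43.99327013061826))
scene flange R,bottom [[545.2, -146.9], [586.9, -154.8]]
scene [[584.6, -179.6], [537.4, -165.0], [545.9, -147.1]]
[[186.77190538 155.38940684]] [[331.76774456 222.71414791]]
top 120 ((561.0526733398438, -168.1479034423828), 26.89811134338379)
scene 131 ((564.37890625, -164.5993194580078), 26.691692352294922)
```

Measurements so far:
- **Dial:** centre (0.6095, 0.216). Bar yaw is about -80.5°, so the dial angle is about 1.20 rad, which is within the given range.
- **Handle:** axis (0.562, -0.1665), yaw about -13°.
- **Coupling:** centre about (0.580, 0.0735), keyway yaw about 14°, which is within 0.6 rad of unit x.

I'll start with the dial.

```bash
cat >> h.py <<'E'
def down(yaw):
    a=np.radians(yaw); x=np.array([np.cos(a),np.sin(a),0]); z=np.array([0,0,-1.]); return np.c_[x,np.cross(z,x),z]
def st(msg=""):
    s=env.get_state(); x=s["eef_rot"][:,0]
    print(msg,"t%.2f"%s["t"],"p",s["position"].round(4),"yaw%.1f"%np.degrees(np.arctan2(x[1],x[0])),"F",s["contact_force"].round(1),"M",s["torque"].round(2),"op%.4f"%s["opening"]); return s
E
python3 - <<'E'
from h import *
st()
p=env.get_state()["position"]
env.servo_line([p[0],p[1],.30],max_speed=.3); st()
env.move_to([.6095,.216,.20],down(9.5)); st("above")
hit=env.servo_line([.6095,.216,.0945],max_speed=.08,guard=8); st(f"down {hit}")
if not hit:
    env.close_gripper(12); st("closed")
im=env.snapshot("scene"); crop(im[:,:,::-1],190,370,120,255,4,"pics/f1.png")
E
```

```text
t0.10 p [ 0.1269 -0.5346  0.1889] yaw-76.7 F [-1.  -0.1 -0.4] M [ 0.02 -0.01 -0.  ] op0.0929
 t0.62 p [ 0.1269 -0.5347  0.3005] yaw-76.7 F [ 0.5  0.4 -0.4] M [0.02 0.01 0.03] op0.0932
above t3.76 p [0.6099 0.215  0.2001] yaw9.4 F [-0.4 -0.1 -0.6] M [-0.04 -0.06 -0.03] op0.0931
down False t5.22 p [0.61   0.2161 0.0952] yaw9.5 F [ 0.1  0.5 -0.2] M [ 0.06 -0.08  0.01] op0.0933
closed t6.67 p [0.6095 0.216  0.0945] yaw9.5 F [0.7 0.6 1. ] M [ 0.02 -0.1   0.01] op0.0005
```

View pics/f1.png

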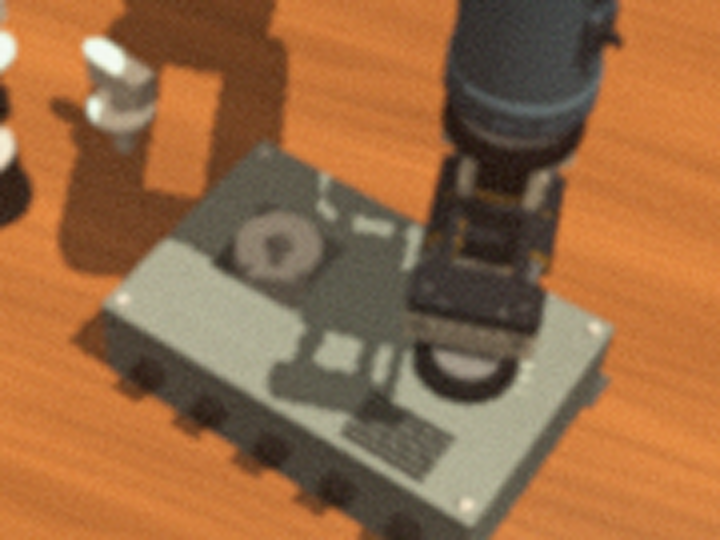

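Run:
```python
from h import *
im=env.snapshot("scene"); crop(im[:,:,::-1],280,335,160,225,9,"pics/f2.png")
im=env.snapshot("top"); crop(im[:,:,::-1],180,250,170,230,9,"pics/f3.png");st()
```

```text
t6.83 p [0.6095 0.216  0.0945] yaw9.5 F [0.7 0.  0.1] M [-0.1  -0.04  0.01] op0.0004
```

View pics/f2.png

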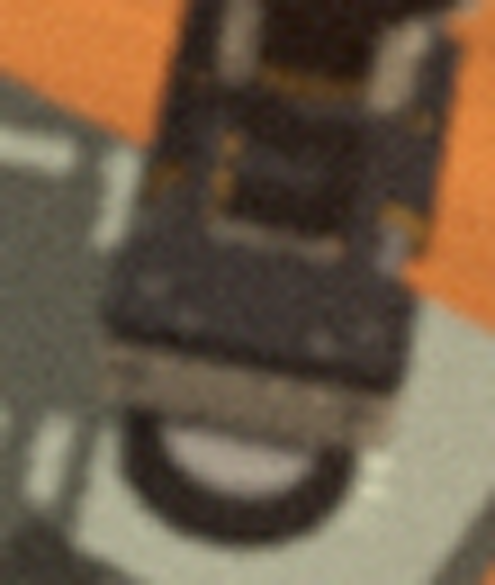

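View pics/f3.png

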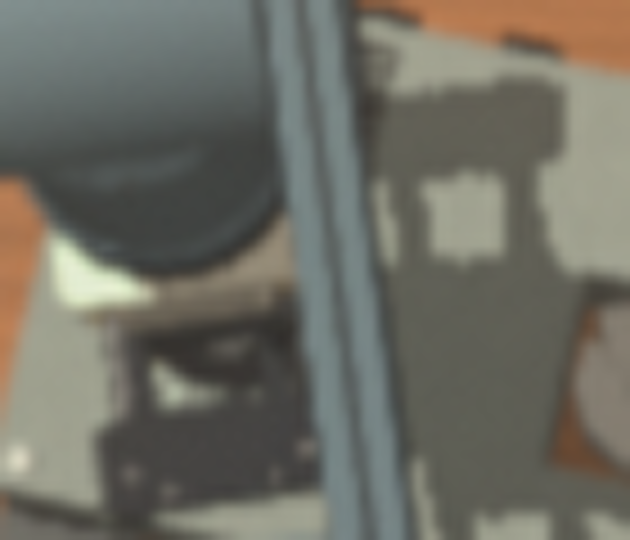

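The gripper reads 0.5 mm closed, but a gripped bar should give about 14 mm, and the gripper body hides the fingers in both views. I won't turn yet. I'll open, back off and look.

Run:
```python
from h import *
env.release(); st("open")
env.servo_line([.6095,.216,.17],max_speed=.2); st()
env.move_to([.45,.05,.25],down(9.5)); st()
a=env.snapshot("scene"); b=env.snapshot("top")
cv2.imwrite("pics/g_s.png",a[:,:,::-1]);cv2.imwrite("pics/g_t.png",b[:,:,::-1])
crop(a[:,:,::-1],200,350,130,270,5,"pics/g1.png"); crop(b[:,:,::-1],170,270,160,240,7,"pics/g2.png")
```

```text
open t8.30 p [0.6095 0.216  0.0945] yaw9.5 F [ 0.3 -0.4  0.9] M [-0.06 -0.07  0.04] op0.0931
 t8.82 p [0.6093 0.216  0.1696] yaw9.5 F [-0.8 -0.4 -0.6] M [-0.01 -0.07  0.03] op0.0925
 t9.78 p [0.4505 0.0503 0.2493] yaw9.5 F [ 0.6 -0.4  0. ] M [-0.07 -0.11  0.01] op0.0931
```

View pics/g1.png

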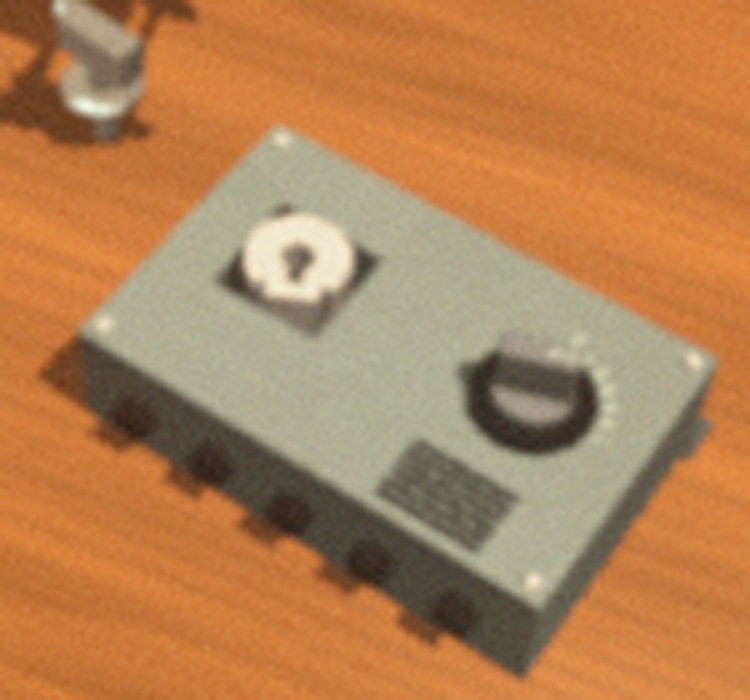

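View pics/g2.png

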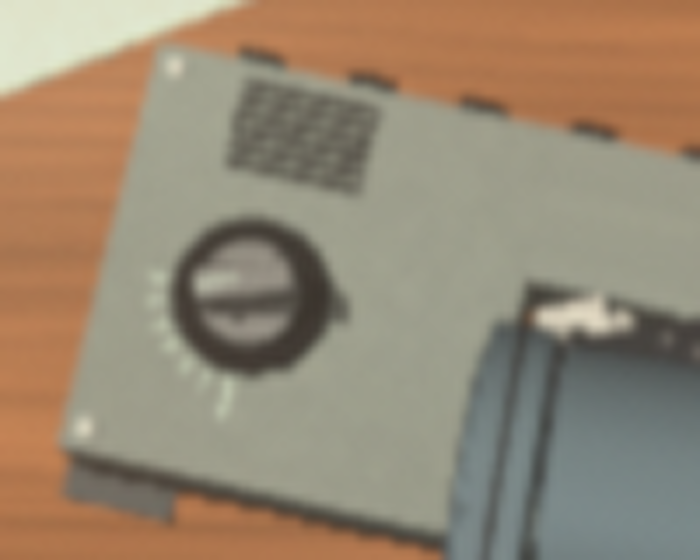

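The dial hasn't moved. I'll compare the real fingertips with the reported TCP in this same picture.

Run:
```python
from h import *
a=cv2.imread("pics/g_s.png")
R=down(9.5); p=np.array([.4505,.0503,.2493])
P=[p,p+R[:,0]*.0465,p-R[:,0]*.0465,p-R[:,2]*.019, p-R[:,2]*.084]
q=proj("scene",P); print(q.round(1))
b=cv2.resize(a,None,fx=6,fy=6,interpolation=cv2.INTER_CUBIC)
for u,c in zip(q,[(0,0,255),(0,255,0),(255,0,0),(0,255,255),(255,0,255)]): cv2.circle(b,(int(u[0]*6+3),int(u[1]*6+3)),5,c,2)
x,y=(q[0]*6).astype(int); b=b[max(0,y-330):y+250,max(0,x-380):x+380]; cv2.imwrite("pics/g3.png",b)
```

```text
[[272.4 100.9]
 [268.2 112.8]
 [276.3  89.6]
 [272.8  94.9]
 [274.   73. ]]
```

View pics/g3.png

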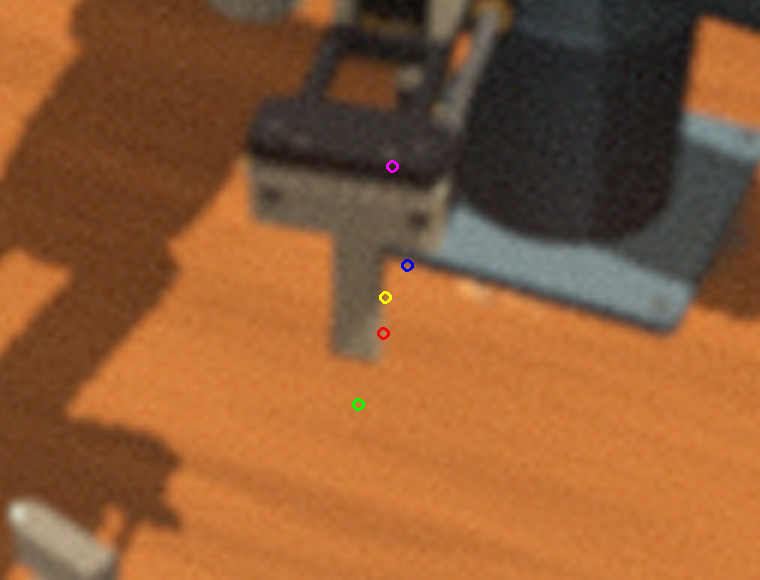

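The near fingertip shows about 10 px above where the reported TCP puts it. That suggests the real tip is roughly 35 mm higher than reported, and it explains the empty grip. I'll check by touching the unit's bare top (z = 75 mm) with the jaws closed and photographing the contact.

Run:
```python
from h import *
env.move_to([.652,.121,.16],down(80)); st()
a=env.snapshot("scene"); cv2.imwrite("pics/k_open.png",a[:,:,::-1])
env.close_gripper(10); 
s=st("closed"); 
hit=env.servo_line([.652,.121,.03],max_speed=.05,guard=5); st(hit)
a=env.snapshot("scene"); cv2.imwrite("pics/k_s.png",a[:,:,::-1])
b=env.snapshot("top"); cv2.imwrite("pics/k_t.png",b[:,:,::-1])
for n,im in (("scene",cv2.imread("pics/k_open.png")),("scene",cv2.imread("pics/k_s.png"))):
    pass
crop(cv2.imread("pics/k_open.png"),230,350,110,230,5,"pics/k1.png")
crop(cv2.imread("pics/k_s.png"),230,350,110,230,5,"pics/k2.png")
```

```text
t10.89 p [0.6517 0.1213 0.1596] yaw79.9 F [0.2 0.5 0.2] M [ 0.03 -0.2  -0.02] op0.0937
closed t12.39 p [0.652 0.121 0.16 ] yaw80.0 F [ 0.2 -0.7 -0.2] M [-0.01 -0.15  0.01] op0.0008
True t14.38 p [0.6519 0.121  0.0463] yaw80.0 F [-0.3  0.4  5.8] M [ 0.04 -0.01  0.01] op0.0005
```

View pics/k1.png

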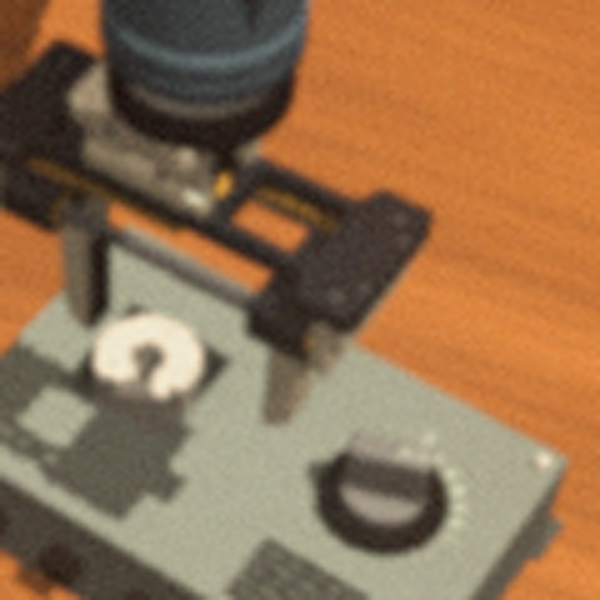

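View pics/k2.png

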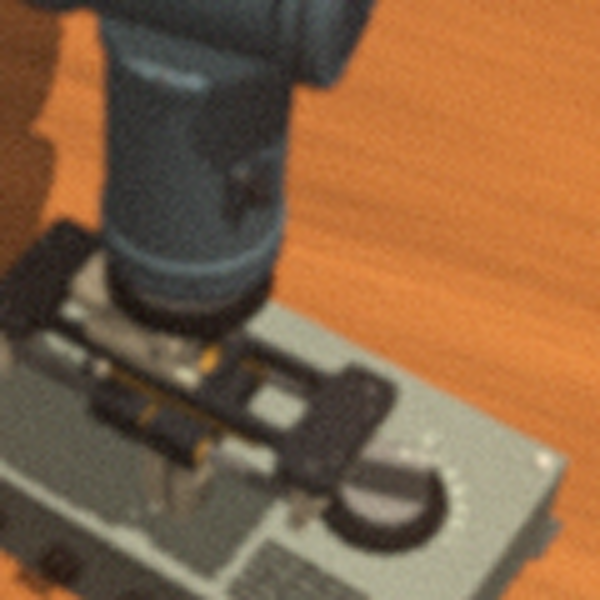

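Run:
```python
from h import *
crop(cv2.imread("pics/k_s.png"),252,280,198,220,24,"pics/k3.png")
print(proj("scene",[[.652,.121,.0463],[.652,.121,.075]]))
crop(cv2.imread("pics/k_open.png"),240,300,150,200,13,"pics/k4.png")
```

```text
[[264.71018121 216.29382819]
 [265.05769915 209.97536392]]
```

View pics/k3.png

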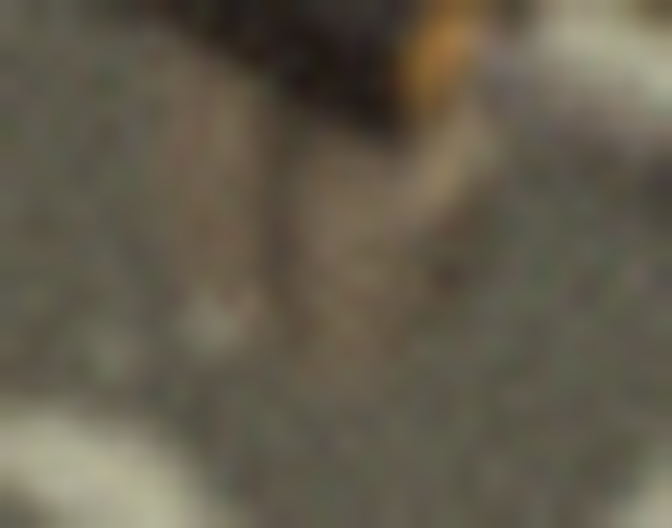

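View pics/k4.png

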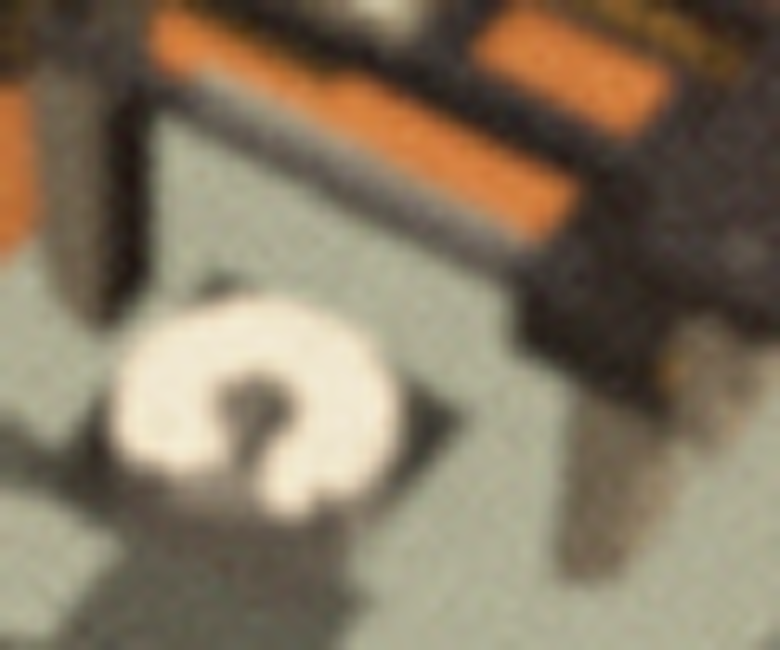

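Run:
```python
from h import *
f=lambda x,y,s,x0,y0:((x+.5)/s-.5+x0,(y+.5)/s-.5+y0)
R=down(80); p=np.array([.652,.121,.075]); 
print("expect front/back",proj("scene",[p-R[:,1]*.0075,p+R[:,1]*.0075]), R[:,1])
print("seen", f(283,352,24,252,198), onz("scene",[f(283,352,24,252,198)],.075))
p=np.array([.6517,.1213,.1596+.0287]); o=(13,240,150)
ex=[p+s*R[:,0]*.0465+k*R[:,1]*.0075 for s in(1,-1) for k in (1,-1)]
print(np.round(ex,4)); q=proj("scene",ex); print(q.round(1)); print(((q-[240,150])*13+6).round())
```

```text
expect front/back [[266.6612176  207.96499806]
 [263.44202911 212.00074791]] [ 0.98480775 -0.17364818  0.        ]
seen (263.3125, 212.1875) [[0.66004424 0.11962276]]
[[0.6672 0.1658 0.1883]
 [0.6524 0.1684 0.1883]
 [0.651  0.0742 0.1883]
 [0.6362 0.0768 0.1883]]
[[282.3 193.1]
 [285.7 188.8]
 [248.3 175.2]
 [251.9 171.2]]
[[556. 566.]
 [600. 510.]
 [113. 334.]
 [160. 281.]]
```

The touch made contact at reported z = 46.3 mm on a 75 mm surface. The fingertips in both photos fit the reported x and y to about 1 mm. So the tool really sits 28.7 mm higher than reported, with z the only error, and I'll correct for it in every height. Back to the dial.

```bash
cat >> h.py <<'E'
DZ=.0287   # true tip z = reported + DZ
def line(x,y,z,yaw=None,**k): return env.servo_line([x,y,z-DZ],None if yaw is None else down(yaw),**k)
E
python3 - <<'E'
from h import *
line(.652,.121,.16,max_speed=.25); env.release()
env.move_to([.6095,.216,.15-DZ],down(9.5))
hit=line(.6095,.216,.0955,max_speed=.08,guard=8); st(f"down {hit}")
if not hit:
    env.close_gripper(12); s=st("closed")
    if .01<s["opening"]<.02:
        for d in (25,50,69,74):
            env.servo_line([.6095,.216,.0955-DZ],down(9.5+d),max_speed=.1); st(d)
E
```

```text
down False t18.53 p [0.6099 0.2161 0.0671] yaw9.5 F [-0.6  0.7  0.5] M [-0.   -0.05  0.01] op0.0934
closed t19.73 p [0.6084 0.2157 0.0667] yaw9.5 F [-4.2 -1.1  3. ] M [-0.36  0.75  0.  ] op0.0137
25 t20.32 p [0.6083 0.2156 0.0667] yaw34.5 F [-5.8 -2.5  3. ] M [-0.37  0.86  0.07] op0.0141
50 t20.90 p [0.6083 0.2155 0.0667] yaw59.5 F [-4.4 -2.5  4.4] M [-0.42  0.83  0.09] op0.0140
69 t21.38 p [0.6083 0.2155 0.0667] yaw78.5 F [-5.6 -2.8  3.9] M [-0.42  0.8  -0.  ] op0.0139
74 t21.63 p [0.6086 0.2154 0.0666] yaw83.4 F [-5.8 -2.   3.2] M [-0.35  0.63 -0.22] op0.0145
```

The bar is gripped at 13.9 mm and turned until the torque changed sign at 0.22 N m, so it's at the stop. I'll release, look, and check the bottle's clearance before reaching for the handle.

Run:
```python
from h import *
env.release(); line(.6086,.2154,.17,max_speed=.25); st()
env.move_to([.50,-.1,.26-DZ],down(77)); st()
a=env.snapshot("scene"); b=env.snapshot("top")
cv2.imwrite("pics/l_s.png",a[:,:,::-1]);cv2.imwrite("pics/l_t.png",b[:,:,::-1])
crop(a[:,:,::-1],280,335,180,235,12,"pics/l1.png"); crop(b[:,:,::-1],185,230,180,225,12,"pics/l2.png")
print("bottle base?",onz("top",[(350,173)],0),onz("scene",[(130,208)],0))
```

```text
t23.38 p [0.6092 0.2155 0.1426] yaw83.5 F [ 0.5  1.1 -0.4] M [ 0.   -0.15 -0.01] op0.0933
 t24.68 p [ 0.5001 -0.0992  0.2307] yaw77.0 F [0.1 0.8 0.8] M [ 0.09 -0.15  0.02] op0.0932
bottle base? [[ 0.72364461 -0.2346003 ]] [[ 0.75139244 -0.24167581]]
```

View pics/l1.png

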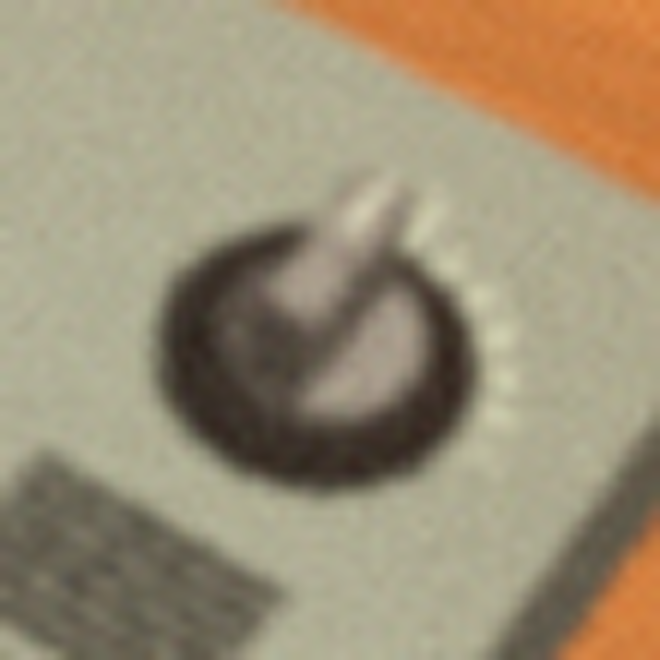

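View pics/l2.png

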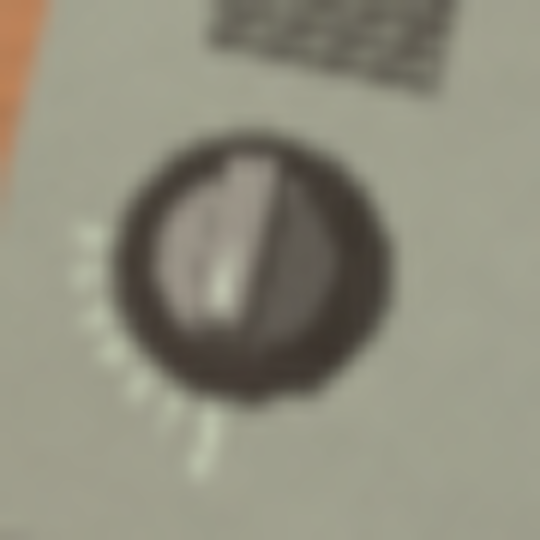

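Run:
```python
from h import *
f=lambda x,y:((x+.5)/12-.5+185,(y+.5)/12-.5+180)
w=onz("top",[f(250,340),f(281,165)],.119); d=w[1]-w[0]; print("bar yaw",np.degrees(np.arctan2(d[1],d[0])),w)
env.move_to([.562,-.1665,.19-DZ],down(77)); st()
hit=line(.562,-.1665,.068,max_speed=.09,guard=8); st(f"down {hit}")
if not hit: env.close_gripper(30); st("closed")
```

```text
bar yaw -8.079652234863577 [[0.58378689 0.21136346]
 [0.62657716 0.20528901]]
 t25.31 p [ 0.5616 -0.1656  0.1606] yaw77.0 F [ 0.6 -0.3  0. ] M [ 0.06 -0.11 -0.03] op0.0925
down False t26.82 p [ 0.5625 -0.1667  0.04  ] yaw77.0 F [ 0.1 -0.3  0. ] M [ 0.05 -0.18 -0.02] op0.0932
closed t27.94 p [ 0.5621 -0.1667  0.0393] yaw77.0 F [ 0.6 -1.2 -0.6] M [-0.13 -0.21 -0.02] op0.0202
```

The handle is gripped at 20.2 mm, which matches its 20 mm bar. Next I'll lift it, carry it above the coupling and look.

Run:
```python
from h import *
line(.562,-.1665,.20,max_speed=.15); st("lift")
env.move_to([.579,.0733,.20-DZ],down(104)); env.dwell(.3); st("over")
a=env.snapshot("scene"); b=env.snapshot("top")
cv2.imwrite("pics/n_s.png",a[:,:,::-1]);cv2.imwrite("pics/n_t.png",b[:,:,::-1])
crop(a[:,:,::-1],215,305,100,200,6,"pics/n1.png")
P=[[.579,.0733,z] for z in (.14,.182,.187,.087)]; q=proj("scene",P); print(((q-[215,100])*6+2.5).round(), q.round(1))
```

```text
lift t28.98 p [ 0.5613 -0.1661  0.1702] yaw77.0 F [ 0.1  0.3 -2.7] M [ 0.02 -0.11 -0.03] op0.0193
over t30.23 p [0.5792 0.072  0.1712] yaw103.9 F [-0.8  0.1 -2. ] M [ 0.06 -0.18 -0.03] op0.0196
[[271. 406.]
 [273. 339.]
 [273. 331.]
 [268. 485.]] [[259.7 167.3]
 [260.1 156.1]
 [260.1 154.7]
 [259.3 180.5]]
```

View pics/n1.png

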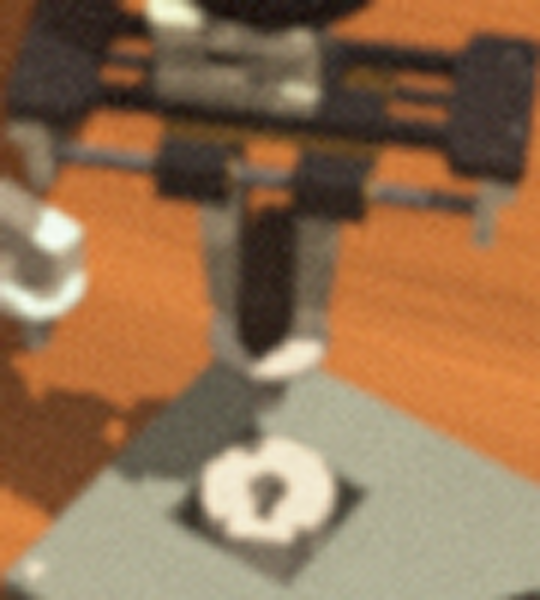

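Run:
```python
from h import *
env.close_gripper(45)
line(.579,.0733,.155,max_speed=.15); st("at mouth+8")
hit=line(.579,.0733,.135,max_speed=.03,guard=6); st(f"depth12 {hit}")
```

```text
at mouth+8 t30.99 p [0.5789 0.0734 0.1263] yaw104.0 F [ 0.5 -0.3 -1.4] M [ 0.1  -0.22 -0.01] op0.0198
depth12 False t31.81 p [0.5791 0.0733 0.1063] yaw104.0 F [ 1.3  0.4 -2.3] M [ 0.12 -0.29 -0.04] op0.0199
```

The shaft is in the bore with almost no side force. Now I'll push down onto the key.

Run:
```python
from h import *
hit=line(.579,.0733,.120,max_speed=.03,guard=7); s=st(f"depth27 {hit}")
```

```text
depth27 False t32.46 p [0.579  0.0733 0.0912] yaw104.0 F [ 1.5 -0.8 -1.9] M [ 0.08 -0.41  0.01] op0.0196
```

It went to 27 mm with no axial force, so the key (from 14 mm up) is already in the keyway. I'll push it home.

Run:
```python
from h import *
hit=line(.579,.0733,.098,max_speed=.03,guard=6); s=st(f"contact {hit}")
zc=s["position"][2]+DZ
print("contact tip",zc)
```

```text
contact True t33.02 p [0.5794 0.0733 0.075 ] yaw104.0 F [-0.5 -0.4  7. ] M [0.12 0.08 0.04] op0.0194
contact tip 0.10370573605951078
```

Run:
```python
from h import *
for z in (.102,.100,.0985):
    line(.579,.0733,z,max_speed=.03); env.dwell(.2); st(z)
a=env.snapshot("scene"); cv2.imwrite("pics/p_s.png",a[:,:,::-1])
crop(a[:,:,::-1],220,300,135,205,8,"pics/p1.png")
b=env.snapshot("top"); crop(b[:,:,::-1],170,290,160,255,6,"pics/p2.png")
```

```text
0.102 t33.47 p [0.5795 0.0733 0.0744] yaw104.0 F [-0.8  0.1  7.7] M [0.13 0.23 0.01] op0.0202
0.1 t33.92 p [0.5795 0.0733 0.0727] yaw104.0 F [-1.6  0.3  9.3] M [0.1  0.31 0.04] op0.0199
0.0985 t34.37 p [0.5795 0.0734 0.0713] yaw104.0 F [-2.1  0.3 10.8] M [ 0.17  0.41 -0.  ] op0.0195
```

View pics/p1.png

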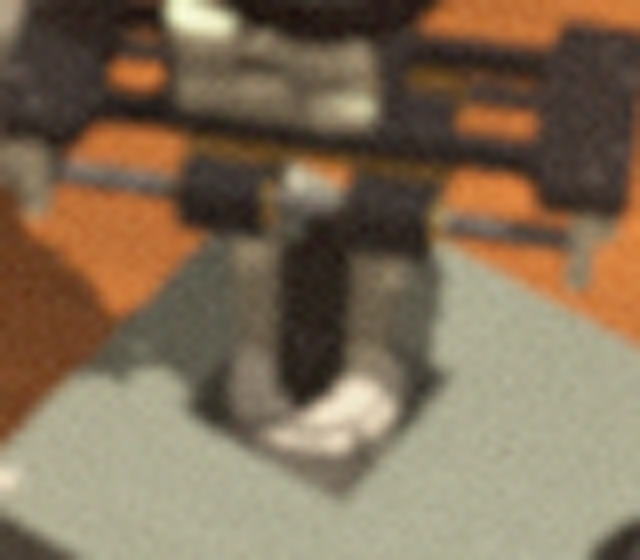

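View pics/p2.png

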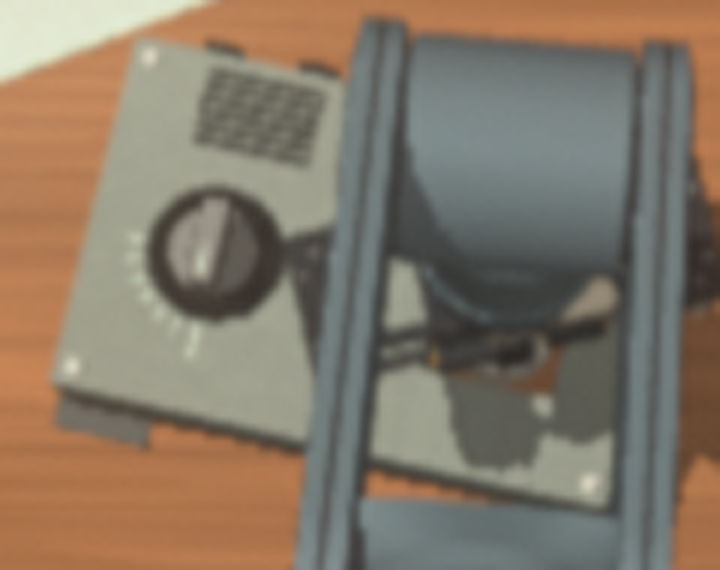

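The flange sits on the ring at about (335,425) in the crop. Contact came within 1.5 mm of the expected seating height, and the force then rose at roughly the spring's rate. The dial bar is still along the unit's x axis. One last check for steadiness, then I'll hand in.

Run:
```python
from h import *
env.dwell(.5); s=st("final"); print(np.abs(s["joint_vel"]).max().round(2), "expected ring press mm", round(((.087-.042+.060)-(s["position"][2]+DZ))*1000,1))
env.job_done()
```

```text
final t34.97 p [0.5796 0.0733 0.0714] yaw104.0 F [-2.7  0.4 10. ] M [ 0.19  0.37 -0.02] op0.0195
0.11 expected ring press mm 4.9
the job is handed in; nothing more can be done
```

I turned the dial to its anticlockwise stop, put the handle fully home in the coupling, and handed the job in at about 35 s while still gripping and pressing it. No verdict is given.

**What went wrong on the way:** the first grip on the dial closed on nothing. The real fingertips sit 28.7 mm higher than the reported TCP. I found this by touching the unit's top and comparing photos, and corrected every height after that. x and y were right to about 1 mm.

**Last checks:**
- **Dial:** the torque turned at the stop, and the photos show the bar along the unit's x axis. The measured bar yaw was -8° against an expected -11.6°. That would be past the stop, so I put it down to pixel error.
- **Key:** it went straight into the keyway at the angle measured from the pictures, with no searching.
- **Seating:** the flange met the ring about 1.3 mm below the expected height. The ring is pressed about 4.9 mm by geometry, and about 5–6 mm judging by the force (10–11 N on the tool plus about 2 N of handle weight).
- **Grip:** the fingers read 19.5 mm on the 20 mm bar with a 45 N squeeze. The arm was still, with 2.7 N of side force left.

I did not check how upright the handle stands beyond seeing it straight in the pictures. I didn't touch the spare handle, bottle, mug or white look-alikes at any point.

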